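# Find which way a mortar cartridge's cap unscrews and hold the cap lifted off

## Task

Take the screw cap off the mortar cartridge at the left end of the plywood rack (left as seen from the robot), so that a mixer nozzle can be fitted. The two makes of cartridge look alike but one has a left-hand thread, so try the cap both ways and find out which way it comes loose. Finish with the cap still held in the gripper, mouth down and still, at least 6 cm above the bare neck, with the other cartridge left closed and the things around not pushed away.

Things in the scene. Friction and masses are not known exactly. Their poses are not given: they have to be found in the camera images.
- rack: Plywood rack fixed to the table, 110 x 270 x 68 mm, with two upright grey cartridges (53 mm diameter) in steel band clamps; they cannot move or turn. Origin: centre of its underside, on the table; x to its back, y along it to its left end, z up. Cartridge axes at x = 0, y = +65 mm (left, to be opened) and -65 mm. The shoulders on which the caps sit are 150 mm above the table.
- cap: Black ribbed screw cap on the left cartridge, 50 g, 46 mm diameter (47 over the ribs), 38 mm high, loose but screwed home at the start. Origin: centre of its mouth (lower rim); z up, x along the raised bar (30 x 5 x 3 mm) across its top; when home, x is the rack's x. The top 16 mm are solid: grip there, from above, across any diameter. Two lugs inside catch under ribs of the neck.
- spare_cap: The same kind of cap on the right cartridge, screwed home; must stay on. Origin at the centre of its mouth.
- neck (a point): Top centre of the left neck (33 mm wide over its ribs), 20 mm above the mouth of a cap that is on. Thread of either hand, not visible: right-hand loosens anticlockwise from above, left-hand clockwise. Wrong way: blocked within 0.1 rad, the fingers slip. Right way: turns easily 2.1 rad to a stop without rising, and can be pulled straight up from 1.7 rad on; before that it lifts a few mm at most.
- mixer: Mixer nozzle lying on the table near the rack: white tube of 13 mm with a black nut of 40 mm diameter at one end, 150 mm long, loose. Origin on the table under its middle, y along the tube toward the tip. To be left alone.
- load_box: Small orange and white carton, 62 x 88 x 46 mm, behind the rack, loose. Origin under its centre. To be left alone.
- glue_bottle: Small white glue bottle with a nozzle, 33 mm diameter, 96 mm high, standing behind the rack, loose. Origin under its centre. To be left alone.
- drill_bit: Steel drill bit lying on the table near the rack, 158 mm long, 11 mm thick, loose. Origin under its centre. To be left alone.

How it is judged:
By the outcome, as a careful person would: the job done as asked, in the order asked, and still so for the second after the job is handed in, while the arm keeps its last pose, push and grip.
It also fails if it takes over 58 s, if anything falls off the work surface, if the arm or the gripper's body presses on something with over 40 N, if the wrist force passes 120 N, or if a joint passes its speed limit or range.

## Robot

A 7-joint arm with a two-finger parallel gripper is mounted at the origin on a cart in front of the work surface, level with it; the furniture and walls round the work are solid. World frame = base frame: x ahead of the robot, y to its left, z up, the work surface at z = 0. Lengths are in m, angles in degrees, forces in N, time in s.
With the tool pointing down it reaches from about 0.4 to 0.875 m from the base axis. Payload 19.3 kg.
Tool frame: the origin (TCP) lies at the very end of the fingers, on their centre line; the grasp point (between the pads) lies 19 mm behind it (grip_point_offset is the z of the grasp point in the tool frame, in m); z points along the fingers, y is the line along which they close (so a half turn about z gives the same grasp; the last joint's range is limited). The gripper opens to 85 mm and grips with 20 to 120 N. Pads are 22 mm wide; open, the fingers measure 114 mm over their backs; the gripper's body (76 mm by 85 mm) begins 54 mm behind the grasp point. The pads swing forward as they close: fully open they stand 13 mm farther back than shut.
Start: joints at [70.348, 29.874, -2.08, 91.645, 1.215, 58.505, -6.463], TCP at [0.168, -0.602, 0.231] pointing down, gripper open.
Joint ranges: [-166.77, 166.77], [-17.47, 122.26], [-85.68, 81.53], [9.62, 139.38], [-72.42, 252.41], [9.2, 110.78], [-144.41, 144.41]. Speed limits (degrees/s): [108.29, 108.29, 136.94, 136.94, 172.46, 172.46, 172.46].

## Interface

Orientations are given as [roll, pitch, yaw] about the fixed x, y, z axes, in that order (R = Rz(yaw) Ry(pitch) Rx(roll)).
In Python, from workcell import * gives the robot as it stands. Calls block until the motion is done:
- move_pose(position, orientation): joint-space move of the TCP to a pose.
- move_straight(position, rot=None, rate=0.15): straight line of the TCP; rot=None keeps the orientation; rate is the mean speed in m/s.
- set_joints(angles): joint-space move.
- command_gripper(opening, effort=None): finger opening in m; effort is the grip in N (None keeps the last); returns when the fingers have stopped.
- sleep(seconds).
- solve_ik(position, orientation): joint angles nearest the present ones, or None.
- state(): the state.
- snapshot(name): name is "side" or "top" or "wrist"; returns (picture, depth): 420x560x3 uint8, blue, green, red; 420x560 float32, m along the optical axis (not along the pixel's ray), 0 where there is no reading.
- get_calibration(name): a dict with "K" (3x3 intrinsics, pixels), "T" (4x4, takes a point from camera to world coordinates). Camera axes: x right, y down, z forward; pixel columns grow to the right and rows downward; lengths in m; the calibration is good to about 2 mm. A picture is of the moment at which its call begins: read the wrist's pose just before it. get_calibration takes no time and is no camera call; for the wrist camera it gives the pose at the moment of the call.
A pose or a line that the arm cannot do raises IKError and nothing moves.
- sign_off(): hands the job in; it is judged then, once.
Trained networks look in the newest picture that a camera, given by its name, has taken for a name from the list of things; names that differ only in an ending like _2 or _b are one class to them, and where a whole thing is asked for, a point or a joint stands for the part that bears it (a point fixed in the world has none). Each returns a list of dicts, best first, with "conf" (0 to 1); they miss things now and then, are a little off and sometimes report something else, mostly with a low value. They report only what shows in the picture. A call takes as long as a camera call.
- silhouettes(camera, thing): "region" (420x560 bool, what is visible of it) and "location" ([column, row] in pixels, amid what is visible of it).
- spot_point(camera, thing): "location" ([column, row] in pixels: a listed point, or the origin of a listed thing).
The state is a dict: "t": time; "joint_pos": joint angles; "joint_vel": joint speeds; "effort": joint torques, N m; "ee_pos": TCP position; "orientation": TCP orientation; "ft_force": force on the tool from outside, world axes, zero at the start; "torque": the same for the moment, N m; "finger_gap": finger opening in m; "finger_force": force on a finger pad.
Only numpy, scipy, OpenCV 4.12 (cv2) and the standard library are available. Lean on these libraries where they do the work, as an engineer would, in place of code of your own. Each camera call takes 0.05 s, during which the arm holds its last target. There are 200 camera calls.

## Working session

There is one attempt and no reset: what is moved stays moved. The work goes in short steps, each a Python script; the robot and the scene stay as the last script left them, time stands still between calls to the robot, and variables do not carry over. Pictures are saved under pics/ and viewed, at most 10 in all, crops included, and the job is handed in when it is done.

```bash
mkdir -p pics; ls; python3 - <<'E'
from workcell import *
import cv2,numpy as np
s=state();print(s['t'],s['ee_pos'],s['orientation'],s['finger_gap'])
for c in ['top','side']:
    p,d=snapshot(c);cv2.imwrite(f'pics/{c}0.png',p);k=get_calibration(c);print(c,k['K'].tolist() if hasattr(k['K'],'tolist') else k['K'],np.round(k['T'],3).tolist())
    K=np.array(k['K']);T=np.array(k['T'])
    for n in ['cap','rack','mixer','load_box','glue_bottle','drill_bit']:
        for r in silhouettes(c,n)[:3]:
            m=r['region']&(d>0);v,u=np.nonzero(m);z=d[m]
            if len(z)==0: continue
            P=np.c_[(u-K[0,2])*z/K[0,0],(v-K[1,2])*z/K[1,1],z]@T[:3,:3].T+T[:3,3]
            print(n,round(r['conf'],2),np.round(r['location']),np.round(np.median(P,0),3),np.round(np.percentile(P,[2,98],axis=0),3).tolist())
E
```

```text
pics
workcell.py
0.0 [ 0.1682299  -0.60158211  0.23072816] [-1.79935482e+02  7.09174580e-03  1.56259054e+01] 0.08519168934348839
top [[460.86750253442193, 0.0, 279.4264028569555], [0.0, 460.86750253442193, 207.98025319441018], [0.0, 0.0, 1.0]] [[0.015, -0.978, 0.208, 0.367], [-1.0, -0.015, 0.003, 0.122], [0.0, -0.208, -0.978, 1.001], [0.0, 0.0, 0.0, 1.0]]
cap 0.69 [249. 201.] [0.548 0.179 0.188] [[0.529, 0.159, 0.166], [0.571, 0.199, 0.192]]
rack 0.65 [282. 218.] [0.542 0.117 0.068] [[0.496, -0.013, 0.012], [0.617, 0.245, 0.088]]
mixer 0.71 [311. 255.] [0.471 0.054 0.022] [[0.457, 0.011, 0.008], [0.49, 0.145, 0.042]]
load_box 0.94 [284. 162.] [0.665 0.113 0.046] [[0.63, 0.066, 0.003], [0.707, 0.158, 0.049]]
glue_bottle 0.62 [236. 176.] [0.629 0.216 0.054] [[0.621, 0.204, 0.01], [0.643, 0.233, 0.096]]
drill_bit 0.6 [224. 268.] [0.445 0.242 0.008] [[0.425, 0.162, 0.003], [0.472, 0.305, 0.012]]
drill_bit 0.59 [252. 202.] [0.548 0.18  0.188] [[0.529, 0.159, 0.152], [0.57, 0.201, 0.192]]
drill_bit 0.39 [317. 194.] [0.568 0.053 0.188] [[0.55, 0.031, 0.146], [0.593, 0.074, 0.191]]
side [[38
[... 249 characters left out ...]
544 0.197 0.175] [[0.529, 0.167, 0.151], [0.569, 0.205, 0.19]]
rack 0.6 [281. 261.] [0.529 0.21  0.057] [[0.492, -0.012, 0.006], [0.589, 0.257, 0.086]]
mixer 0.88 [329. 249.] [0.469 0.034 0.019] [[0.455, 0.011, 0.001], [0.493, 0.151, 0.04]]
mixer 0.62 [228. 264.] [0.628 0.228 0.042] [[0.619, 0.214, 0.003], [0.645, 0.237, 0.086]]
load_box 0.79 [239. 238.] [0.658 0.124 0.045] [[0.633, 0.068, 0.018], [0.701, 0.156, 0.047]]
load_box 0.42 [229. 264.] [0.628 0.227 0.042] [[0.619, 0.154, 0.0], [0.664, 0.237, 0.09]]
glue_bottle 0.95 [229. 264.] [0.628 0.227 0.042] [[0.619, 0.178, 0.001], [0.681, 0.237, 0.09]]
drill_bit 0.63 [305. 303.] [0.444 0.251 0.008] [[0.423, 0.165, 0.002], [0.47, 0.311, 0.01]]
```

View pics/top0.png

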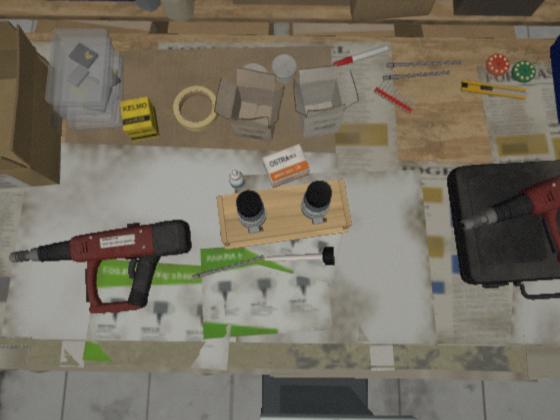

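View pics/side0.png

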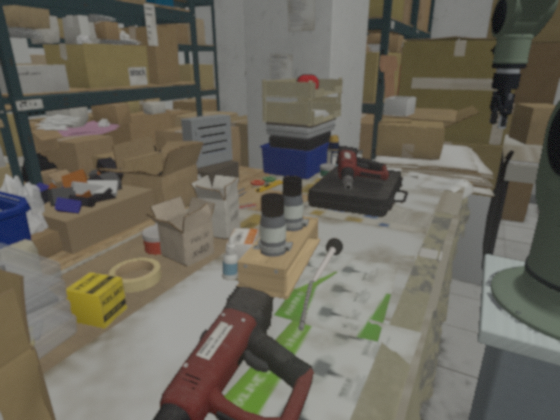

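The top view shows the target cap at about (249, 201) and the spare at (317, 194). The mixer lies in front of the rack with its nut at (328, 255), and the glue bottle is at (236, 178). The side view agrees, with the left cap at (270, 206). Next I'll centre on the cap and move the arm above it.

```bash
cat > h.py <<'E'
from workcell import *
import cv2,numpy as np
def capc(c,n='cap',zr=(0.183,0.20)):
    p,d=snapshot(c);k=get_calibration(c);K=np.array(k['K']);T=np.array(k['T']);out=[]
    for r in silhouettes(c,n)[:3]:
        m=cv2.dilate(r['region'].astype(np.uint8),np.ones((5,5)))>0
        m&=d>0;v,u=np.nonzero(m);z=d[m]
        P=np.c_[(u-K[0,2])*z/K[0,0],(v-K[1,2])*z/K[1,1],z]@T[:3,:3].T+T[:3,3]
        Q=P[(P[:,2]>zr[0])&(P[:,2]<zr[1])]
        if len(Q)>20:
            (x,y),R=cv2.minEnclosingCircle(Q[:,:2].astype(np.float32)); out.append((round(r['conf'],2),np.round([x,y,R,np.median(Q[:,2])],4),len(Q)))
    return p,out
E
python3 - <<'E'
from h import *
for n in('cap','spare_cap'): print(capc('top',n)[1])
s=state()
for yaw in range(-180,180,30):
    q=solve_ik([.55,.18,.36],[180,0,yaw]); print(yaw,None if q is None else np.round(q))
E
```

```text
[(0.8, array([0.5515, 0.1805, 0.0234, 0.188 ]), 497)]
[(0.92, array([0.5724, 0.0524, 0.0235, 0.1882]), 492)]
-180 [ 18.  31. -65.  87.  28.  80.  42.]
-150 [ 21.  34. -73.  87.  33.  83.  68.]
-120 [ 21.  34. -73.  87.  33.  83.  98.]
-90 [ 21.  34. -73.  87.  33.  83. 128.]
-60 [ -66.   35.   71.   91.  -34.   78. -142.]
-30 [ -27.   19.    5.   89.   -2.   72. -142.]
0 [  11.   26.  -51.   87.   20.   77. -132.]
30 [  14.   28.  -57.   87.   24.   78. -104.]
60 [ 16.  29. -60.  87.  25.  79. -76.]
90 [ 16.  29. -60.  87.  25.  79. -46.]
120 [ 17.  30. -63.  87.  27.  80. -17.]
150 [ 18.  30. -64.  87.  28.  80.  12.]
```

```bash
python3 - <<'E'
from h import *
s=state();p=s['ee_pos']
move_straight([p[0],p[1],.38],rate=.3)
move_pose([.5515,.1805,.34],[180,0,138])
s=state();print(s['t'],s['ee_pos'],s['orientation'],np.round(s['joint_pos']),s['ft_force'])
for i in range(2):
  p,o=capc('wrist');print(o)
cv2.imwrite('pics/w1.png',p)
E
```

```text
4.6 [0.55179871 0.17979397 0.33988505] [-1.79985698e+02  3.77918727e-03  1.37919735e+02] [ 19.  33. -66.  88.  30.  79.  -2.] [-1.04588645  0.3352695  -0.13690008]
[(0.94, array([0.5518, 0.1823, 0.0232, 0.1873]), 1586)]
[(0.68, array([0.5522, 0.1825, 0.0233, 0.1874]), 1577), (0.53, array([0.5552, 0.1294, 0.0741, 0.1871]), 117)]
```

View pics/w1.png

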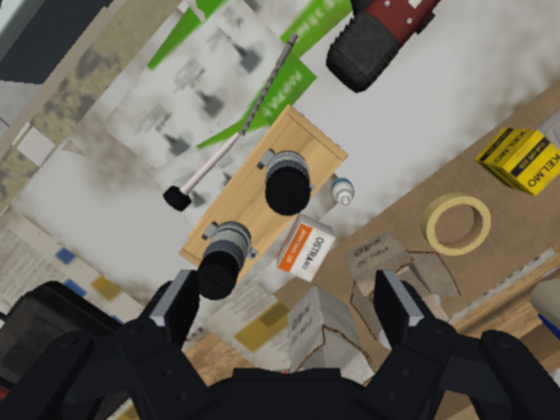

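The wrist view shows the target cap at about (288, 190) and the spare at (218, 272), with nothing near the open fingers' path. I'll go down, grip lightly and test one way.

```bash
cat >> h.py <<'E'
def turn(deg,step=4,q0=None):
    """turn joint 7 by deg in steps, print q7, moment z, forces"""
    q=np.array(q0 if q0 is not None else state()['joint_pos'],float)
    n=int(np.ceil(abs(deg)/step))
    for i in range(n):
        q[6]+=deg/n; set_joints(q); s=state()
        print(round(s['joint_pos'][6],1),'yaw',round(s['orientation'][2],1),'Mz',round(s['torque'][2],2),'tau7',round(s['effort'][6],2),'F',np.round(s['ft_force'],1),'gap',round(s['finger_gap'],4))
    return q
E
python3 - <<'E'
from h import *
print(grip_point_offset) if 'grip_point_offset' in globals() else None
x,y=.5518,.1813
move_straight([x,y,.159],rate=.12)
print(state()['t'],state()['ee_pos'],np.round(state()['ft_force'],1))
command_gripper(0.03,30)
s=state();print(s['t'],s['finger_gap'],s['finger_force'],np.round(s['ft_force'],1),np.round(s['torque'],2),s['ee_pos'])
turn(20); print(state()['t'])
E
```

```text
-0.0187
6.4583 [0.55203998 0.18143327 0.15956476] [ 0.7 -0.2  0.4]
6.9083 0.0451968374342919 29.966549277305603 [-2.2 -1.5  6.5] [-0.27  0.28 -0.04] [0.55186621 0.181289   0.1593106 ]
-6.9 yaw 141.9 Mz 0.04 tau7 0.94 F [-0.   0.8  1. ] gap 0.045
-3.0 yaw 145.8 Mz 0.01 tau7 0.89 F [0.3 0.  1.4] gap 0.0452
0.9 yaw 149.8 Mz 0.04 tau7 0.86 F [0.2 0.  2.5] gap 0.0452
4.9 yaw 153.8 Mz 0.05 tau7 0.85 F [ 1.1 -1.1  3.3] gap 0.045
8.9 yaw 157.8 Mz 0.06 tau7 0.84 F [-0.9  0.5  2.7] gap 0.0449
8.1583
```

```bash
python3 - <<'E'
from h import *
p,d=snapshot('top');a=cv2.resize(p[170:240,210:290],None,fx=6,fy=6,interpolation=2)
turn(-40,5); print(state()['t'])
p,d=snapshot('top');b=cv2.resize(p[170:240,210:290],None,fx=6,fy=6,interpolation=2)
cv2.imwrite('pics/ab.png',cv2.resize(np.hstack([a,b]),None,fx=.8,fy=.8))
E
```

```text
3.9 yaw 152.8 Mz -0.06 tau7 -1.29 F [-0.1  0.1  2.9] gap 0.0451
-0.9 yaw 148.0 Mz -0.07 tau7 -1.14 F [0.  0.5 3.8] gap 0.0452
-5.8 yaw 143.0 Mz -0.04 tau7 -1.1 F [ 0.1 -0.   2.4] gap 0.045
-10.8 yaw 138.1 Mz -0.03 tau7 -1.08 F [-0.3 -0.6  3.2] gap 0.0449
-15.8 yaw 133.1 Mz 0.08 tau7 -1.24 F [-0.3  0.3  2.5] gap 0.0447
-20.8 yaw 128.1 Mz 0.52 tau7 -1.59 F [-1.2  2.2  2.3] gap 0.0447
-25.8 yaw 123.1 Mz 0.66 tau7 -1.72 F [1.7 1.2 0.7] gap 0.0449
-30.8 yaw 118.1 Mz 0.57 tau7 -1.71 F [ 2.7 -0.1 -0.7] gap 0.0451
10.2083
```

Clockwise, the cap blocks and slips at about 0.6 N·m. Anticlockwise it turns freely, so the thread is right-hand. I'll unscrew it about 116° and lift slowly at first.

```bash
python3 - <<'E'
from h import *
turn(116,29)
p=np.array(state()['ee_pos']);print(p)
ok=True
for h in (.006,.012,.03):
    move_straight([p[0],p[1],p[2]+h],rate=.03);s=state();print(h,np.round(s['ft_force'],1),np.round(s['torque'],2),s['finger_gap'],s['finger_force'])
    if s['ft_force'][2]<-8: ok=False;print('stuck');break
if ok:
    move_straight([p[0],p[1],p[2]+.12],rate=.08);sleep(.5)
    s=state();print(s['t'],s['ee_pos'],s['orientation'],np.round(s['ft_force'],1),s['finger_gap'],s['finger_force'])
    a,_=snapshot('side');b,_=snapshot('top')
    cv2.imwrite('pics/end.png',np.hstack([cv2.resize(a[110:310,180:380],(400,400)),cv2.resize(b[120:300,170:370],(400,400))]))
E
```

```text
-1.9 yaw 147.0 Mz 0.01 tau7 0.73 F [-0.3 -0.2  1. ] gap 0.0452
27.0 yaw 175.8 Mz 0.03 tau7 0.65 F [ 0.9 -0.2  0.6] gap 0.0449
55.9 yaw -155.2 Mz 0.0 tau7 0.62 F [-0.   1.1  0.1] gap 0.0448
84.9 yaw -126.2 Mz 0.01 tau7 0.61 F [-1.1 -0.3  0.1] gap 0.0449
[0.55198892 0.18130928 0.1592924 ]
0.006 [ 0.6 -0.1 -0.9] [ 0.03  0.03 -0.01] 0.04484281165234399 31.350662976551575
0.012 [-0.7 -0.3 -0.6] [ 0.01  0.03 -0.02] 0.04499121934568524 31.350271444171085
0.03 [-0.4 -0.4 -0.9] [ 0.02  0.03 -0.05] 0.04505142871086351 31.35052121024728
15.7583 [0.55199878 0.18131157 0.27926616] [-1.79976647e+02  1.39145304e-02 -1.25920916e+02] [ 1.   0.9 -0.1] 0.045154840343700174 31.350299211217134
```

View pics/end.png

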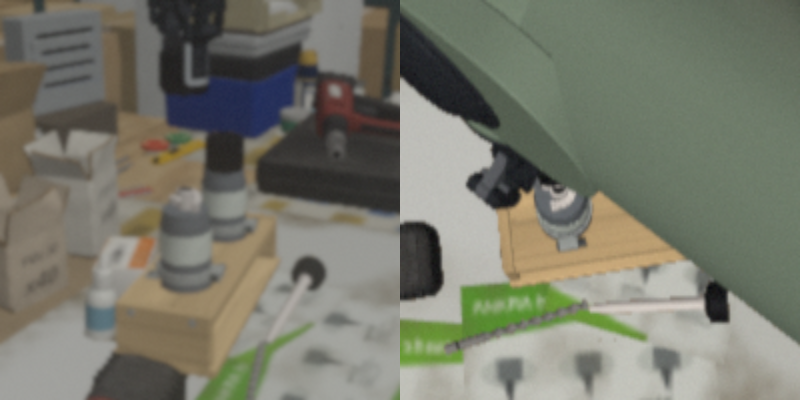

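In the side crop (left), the left neck at (185, 195) is bare and the cap is in the gripper at about (185, 70). The spare cap is still on at (222, 152), and the mixer, drill bit, box and bottle show no sign of having been moved. The cap's mouth is about 10 cm above the neck, so I'm handing in.

```bash
python3 -c "
from workcell import *
print(sign_off())"
```

```text
the job is handed in; nothing more can be done
None
```

The left cartridge is open and the job is handed in: its cap blocked clockwise and came loose anticlockwise (right-hand thread), and it is held still, mouth down, about 10 cm above the bare neck, with the other cartridge still closed and nothing around it visibly moved.

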